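# Find the empty compartment by its rocking lid and push it open

### The job

Three of the four compartments in the blue parts case are packed full, so their lids sit firm; the lid of the empty one rocks. Press the black pads one after another with the fingertips until you find the lid that tips, then push that lid over by its raised end until it stands upright, and leave it standing open with the other lids shut. Do not grip or lift anything, and leave the tin, the thumb plane and the thread spool where they are.

Things in the scene. Friction and masses are not known exactly. Their poses are not given: they have to be found in the camera images.
- case: blue steel case, 135 (x) x 283 (y) x 60 mm high, fixed. Origin: centre of underside. x points to its far side (the side of the black pads), y left along the row of four lids (68 mm pitch, flush with the rim), z up. Three compartments hold a blank that props the lid from below (gives under 0.04 rad); the fourth has only a 6 mm cork mat on its floor, 6 mm above the bench
- lid1 (a joint): tilt of lid 1, outermost on the left (+y of the case), rad: 0 shut, grows as the pad end sinks and the plain end rises, stop at 1.65. Silvery plate 113 (case x) x 60 x 6 mm; hinge pin along case y at case x = +18.5 mm, 57 mm above the bench: pad end 38 mm long, plain end 75 mm. If not propped, it turns under 2 to 3 N at the pad and stays where it is left
- lid2 (a joint): tilt of lid 2, second from the left, rad: 0 shut, grows as the pad end sinks and the plain end rises, stop at 1.65. Silvery plate 113 (case x) x 60 x 6 mm; hinge pin along case y at case x = +18.5 mm, 57 mm above the bench: pad end 38 mm long, plain end 75 mm. If not propped, it turns under 2 to 3 N at the pad and stays where it is left
- lid3 (a joint): tilt of lid 3, third from the left, rad: 0 shut, grows as the pad end sinks and the plain end rises, stop at 1.65. Silvery plate 113 (case x) x 60 x 6 mm; hinge pin along case y at case x = +18.5 mm, 57 mm above the bench: pad end 38 mm long, plain end 75 mm. If not propped, it turns under 2 to 3 N at the pad and stays where it is left
- lid4 (a joint): tilt of lid 4, outermost on the right (-y of the case), rad: 0 shut, grows as the pad end sinks and the plain end rises, stop at 1.65. Silvery plate 113 (case x) x 60 x 6 mm; hinge pin along case y at case x = +18.5 mm, 57 mm above the bench: pad end 38 mm long, plain end 75 mm. If not propped, it turns under 2 to 3 N at the pad and stays where it is left
- lid1_pad (a point): middle of the top of the ribbed black press pad (22 x 46 mm) of lid 1, 23.5 mm beyond the hinge pin towards case +x; shut, it is 61 mm above the bench. Moves with the lid
- lid2_pad (a point): middle of the top of the ribbed black press pad (22 x 46 mm) of lid 2, 23.5 mm beyond the hinge pin towards case +x; shut, it is 61 mm above the bench. Moves with the lid
- lid3_pad (a point): middle of the top of the ribbed black press pad (22 x 46 mm) of lid 3, 23.5 mm beyond the hinge pin towards case +x; shut, it is 61 mm above the bench. Moves with the lid
- lid4_pad (a point): middle of the top of the ribbed black press pad (22 x 46 mm) of lid 4, 23.5 mm beyond the hinge pin towards case +x; shut, it is 61 mm above the bench. Moves with the lid
- lid1_edge (a point): middle of the upper edge of the plain (robot-side) end of lid 1, 75 mm from the hinge pin towards case -x; shut, it is 60 mm above the bench. Moves with the lid: rises, then swings over towards case +x. The lid opens when this raised end is pushed towards case +x
- lid2_edge (a point): middle of the upper edge of the plain (robot-side) end of lid 2, 75 mm from the hinge pin towards case -x; shut, it is 60 mm above the bench. Moves with the lid: rises, then swings over towards case +x. The lid opens when this raised end is pushed towards case +x
- lid3_edge (a point): middle of the upper edge of the plain (robot-side) end of lid 3, 75 mm from the hinge pin towards case -x; shut, it is 60 mm above the bench. Moves with the lid: rises, then swings over towards case +x. The lid opens when this raised end is pushed towards case +x
- lid4_edge (a point): middle of the upper edge of the plain (robot-side) end of lid 4, 75 mm from the hinge pin towards case -x; shut, it is 60 mm above the bench. Moves with the lid: rises, then swings over towards case +x. The lid opens when this raised end is pushed towards case +x
- tin_2: bystander: round tin with a red lid, 55 mm across, 18 mm high, left of the case; origin at the centre of its underside
- thumb_plane: bystander: small pale-wood thumb plane with a dark wedge, 66 x 22 x 26 mm, behind the far side of the case, to the right; origin at the centre of its underside
- thread_spool: bystander: upright wooden spool of red thread, 29 mm across, 40 mm high, behind the far side of the case, to the left; origin at the centre of its underside

How it is judged:
On the way, in this order (a step that is already met when the one before it is completed fails the run):
1. a lid has tipped by at least 0.12 rad while the fingers press on the case's lids (value of joint any of lid1, lid2, lid3, lid4 above 0.12 rad and contact force between the fingers and case above 0.3 N).
2. that lid has been pushed up to at least 1.35 rad (value of joint any of lid1, lid2, lid3, lid4 above 1.35 rad), for 0.1 s.
At the end, for the whole second after the job is handed in: one lid stands open at 1.35 rad (77 degrees) or more and at rest, the other three are shut (less than 0.1 rad), and the bystanders are within 20 mm of where they stood (((value of joint lid1 above 1.35 rad and velocity of joint lid1 below 0.05 rad/s and value of joint each of lid2, lid3, lid4 below 0.1 rad) or (value of joint lid2 above 1.35 rad and velocity of joint lid2 below 0.05 rad/s and value of joint each of lid1, lid3, lid4 below 0.1 rad) or (value of joint lid3 above 1.35 rad and velocity of joint lid3 below 0.05 rad/s and value of joint each of lid1, lid2, lid4 below 0.1 rad) or (value of joint lid4 above 1.35 rad and velocity of joint lid4 below 0.05 rad/s and value of joint each of lid1, lid2, lid3 below 0.1 rad))); the robot touches nothing.
It fails at once if the tin is lifted or moved more than 20 mm (distance of tin_2 from where it was at the start of the episode above 0.02 m).
It fails at once if the thumb plane is lifted or moved more than 20 mm (distance of thumb_plane from where it was at the start of the episode above 0.02 m).
It fails at once if the thread spool is lifted or moved more than 20 mm (distance of thread_spool from where it was at the start of the episode above 0.02 m).
It fails at once if a bystander is tipped over (angle between any of tin_2, thumb_plane, thread_spool's own z axis and vertical above 0.5 rad).
It also fails if it takes over 72 s, if anything falls off the work surface, if the arm or the gripper's body presses on something with over 40 N, if the wrist force passes 120 N, or if a joint passes its speed limit or range.

### The arm

A 6-joint arm with a two-finger parallel gripper is mounted at the origin on a cart in front of the work surface, level with it; the furniture and walls round the work are solid. World frame = base frame: x ahead of the robot, y to its left, z up, the work surface at z = 0. Lengths are in m, angles in rad, forces in N, time in s.
With the tool pointing down it reaches from about 0.25 to 0.775 m from the base axis. Payload 8.9 kg.
Tool frame: the origin (TCP) lies between the finger pads; the fingertips stand 22 mm ahead of it and the grasp point (between the pads) lies 3 mm ahead of it (robot.tip_extent is the distance from the TCP to the fingertips, in m); z points along the fingers, y is the line along which they close (so a half turn about z gives the same grasp; the last joint's range is limited). The gripper opens to 85 mm and grips with 20 to 120 N. Pads are 22 mm wide; open, the fingers measure 114 mm over their backs; the gripper's body (76 mm by 85 mm) begins 54 mm behind the grasp point. The pads swing forward as they close: fully open they stand 13 mm farther back than shut.
Start: joints at [1.14, 0.291, -0.153, 1.127, 0, 1.431], TCP at [0.151, 0.503, 0.253] pointing down, gripper open.
Joint ranges: [-2.52, 2.52], [-0.91, 1.74], [-1.3, 1.37], [-1.96, 2.02], [-1.52, 1.47], [-3.14, 3.14]. Speed limits (rad/s): [2.22, 2.22, 2.79, 3.14, 3.14, 3.14].

### API

Orientations are given as a rotation vector (axis times angle).
In Python, from station import monitor, vision, close_job, robot gives the robot as it stands. The module is installed in compiled form; this text tells all that it offers.
- The arm moves only by the tool move_arm, never from a script. Its argument "steps" is a list of rows, each a list of 7 numbers: the shift along the tool's x, y, z normalised to -1 to 1, where 1 is 0.1 m, then the turn, a rotation vector about the tool's x, y, z normalised to -1 to 1, where 1 is 360 degrees, then the opening, from -1 (shut) to 1 (fully open). A call has 1 to 20 rows; each row shifts and turns the commanded pose from where the row before left it, along the tool's axes as they then stand; what a row does not reach is not made up. A row lasts 1/8 s, in which the tool goes at most 62.5 mm and 10.7 degrees, less where a joint would pass 70% of its speed; a pose out of reach is approached as far as the arm can. A call with a number of a shift or a turn outside -1 to 1 is refused whole. A call with a gripper value outside its range is refused whole. The fingers move at their own pace and stop on an object; the grip force is fixed at half the most. Time passes only in rows, so rows that do not move let the fingers close. It gives the time, the measured TCP pose, the force, the opening and the grip force at its end, in the units of the state.
- monitor.state(): the state, without advancing time (a new reading comes with each control period).
- vision.snapshot(name): name is "side" or "top"; returns (picture, depth): 384x512x3 uint8, blue, green, red; 384x512 float32, m along the optical axis (not along the pixel's ray), 0 where there is no reading.
- vision.camera_model(name): a dict with "fx", "fy", "cx", "cy" (pixels), "k1" (the pictures are not rectified: a ray, as slopes to the right and down, at radius r is drawn at 1 + k1 r^2 times it, then the intrinsics apply), "R" (3x3) and "t" (3): a world point X has camera coordinates R X + t. Camera axes: x right, y down, z forward; pixel columns grow to the right and rows downward; lengths in m; the calibration is good to about 2 mm. A picture is of the moment at which its call begins. camera_model takes no time and is no camera call.
- close_job(): hands the job in; it is judged then, once.
The state is a dict: "time": time; "qpos": joint angles; "joint_velocities": joint speeds; "tau": joint torques, N m; "tcp_pos": TCP position; "orientation": TCP orientation; "wrist_force": force on the tool from outside, world axes, zero at the start; "torque": the same for the moment, N m; "finger_gap": finger opening in m; "gripper_force": force on a finger pad.
Only numpy, scipy, OpenCV 4.12 (cv2) and the standard library are available. Lean on these libraries where they do the work, as an engineer would, in place of code of your own. Each camera call takes 0.05 s, during which the arm holds its last target. There are 200 camera calls.

## Working session

There is one attempt and no reset: what is moved stays moved. The work goes in short steps, Python scripts to look and compute and a tool call to move; the robot and the scene stay as the last step left them, time stands still between calls to the robot, and variables do not carry over. Pictures are saved under pics/ and viewed, at most 10 in all, crops included, and the job is handed in when it is done.

Besides the shell and the picture viewer there is one more tool, called after "Emit:" in YAML: its name, and indented under it one key for each argument. move_arm: Moves the arm, as the interface text tells. Its arguments: {"type":"object","properties":{"steps":{"type":"array","items":{"type":"array","items":{"type":"number"}}}},"required":["steps"]}

```bash
mkdir -p pics; cat > h.py <<'E'
import numpy as np, cv2
from station import monitor, vision, close_job, robot
def cloud(n):
    im,d=vision.snapshot(n); c=vision.camera_model(n)
    K=np.array([[c['fx'],0,c['cx']],[0,c['fy'],c['cy']],[0,0,1.]])
    v,u=np.mgrid[:384,:512]
    p=cv2.undistortPoints(np.stack([u,v],-1).reshape(-1,1,2).astype(float),K,np.array([c['k1'],0,0,0.])).reshape(384,512,2)
    X=np.dstack([p[...,0]*d,p[...,1]*d,d]).reshape(-1,3)
    W=((X-np.array(c['t']))@np.array(c['R'])).reshape(384,512,3); W[d==0]=np.nan
    return im,W
E
python3 - <<'E'
from h import *
for n in('top','side'):
    im,W=cloud(n); cv2.imwrite(f'pics/{n}0.png',im); np.save(n+'0.npy',W)
    m=(abs(W[...,2]-.06)<.006)
    h=cv2.cvtColor(im,cv2.COLOR_BGR2HSV)
    print(n,m.sum(),np.nanmin(W[m],0),np.nanmax(W[m],0))
    pts=W[m][:,:2].astype(np.float32); print(cv2.minAreaRect(pts))
print(monitor.state(), robot.tip_extent)
E
```

```text
top 10695 [ 0.22704087 -0.38195753  0.05400223] [0.89201725 0.36881417 0.06599059]
((0.5547826290130615, 0.00639769434928894), (0.5653508305549622, 0.8104633092880249), 8.843591690063477)
side 9185 [-0.08745443 -0.38608085  0.05400033] [1.4004333  0.5481558  0.06597479]
((0.6497403383255005, 0.23226553201675415), (1.2992832660675049, 0.9880713820457458), 59.915374755859375)
{'time': 0.1, 'qpos': array([ 1.13970048e+00,  2.91220881e-01, -1.54028556e-01,  1.12669420e+00,
       -3.10502203e-06,  1.43149138e+00]), 'joint_velocities': array([ 0.00075414, -0.00050667,  0.00133364, -0.00182   ,  0.00017487,
       -0.00063229]), 'tau': array([ 1.39904943e-03, -5.37978745e+01,  3.31919074e+01,  9.33837000e-03,
       -2.10257203e-04, -1.91415728e-05]), 'tcp_pos': array([0.15087604, 0.50248378, 0.25279963]), 'orientation': array([-4.56673230e-01, -3.10789987e+00,  1.73058194e-03]), 'wrist_force': array([ 0.44306102,  0.05651713, -1.37625912]), 'torque': array([ 0.00275342, -0.02779725, -0.01617925]), 'gripper_force': 0.0, 'finger_gap': 0.08567209791454265} 0.022
```

View pics/top0.png

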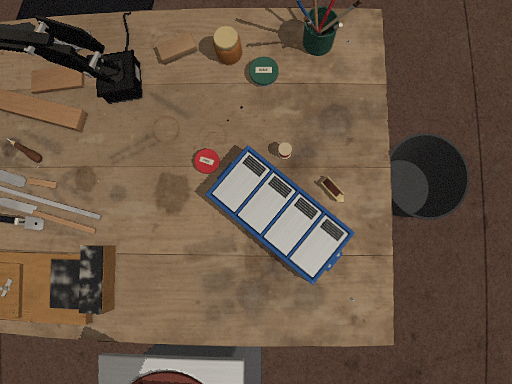

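View pics/side0.png

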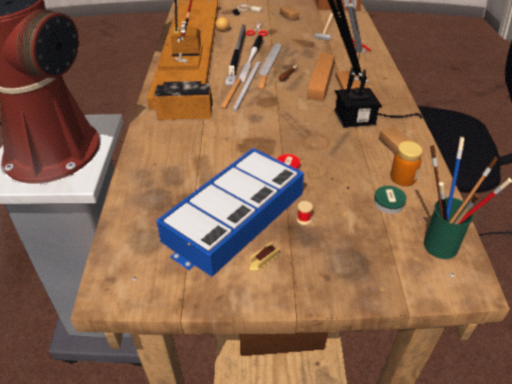

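The top view shows the case at corners (248,148), (353,232), (313,282) and (207,193), with the pads on the upper-right side. The tin is at (206,161), the spool at (285,150) and the plane at (331,188).

```bash
cat > m.py <<'E'
from h import *
res={}
for n,roi in(('top',(140,290,200,360)),('side',(145,275,155,310))):
    W=np.load(n+'0.npy'); im=cv2.imread(f'pics/{n}0.png')
    M=np.zeros((384,512),bool); a,b,c,d=roi; M[a:b,c:d]=1
    m=M&(abs(W[...,2]-.06)<.008)
    k,l,st,_=cv2.connectedComponentsWithStats(m.astype(np.uint8)); m=l==1+np.argmax(st[1:,4])
    P=W[m]; r=cv2.minAreaRect(P[:,:2].astype(np.float32)); print(n,len(P),'z',np.median(P[:,2]),r)
    g=im.max(2); dk=(cv2.erode(m.astype(np.uint8),np.ones((3,3)))>0)&(g<75)
    k,l,st,_=cv2.connectedComponentsWithStats(dk.astype(np.uint8))
    for i in range(1,k):
        if st[i,4]>40: print(' pad',st[i,4],W[l==i].mean(0).round(4))
W=np.load('top0.npy')
for nm,(v,u) in dict(tin=(161,206),spool=(150,285),plane=(188,331)).items(): print(nm,np.nanmedian(W[v-2:v+3,u-2:u+3].reshape(-1,3),0).round(3))
c=vision.camera_model('top');print(c['R'],c['t'])
E
python3 m.py
```

```text
top 8744 z 0.05994530968252516 ((0.45677581429481506, -0.23343884944915771), (0.28433656692504883, 0.13555936515331268), 50.49098587036133)
 pad 150 [ 0.5549 -0.181   0.0611]
 pad 133 [ 0.512  -0.2325  0.0611]
 pad 150 [ 0.4675 -0.2865  0.0609]
 pad 139 [ 0.4247 -0.3386  0.0612]
side 7391 z 0.059858764237137 ((0.45989954471588135, -0.23506927490234375), (0.2853691875934601, 0.13763798773288727), 50.16043472290039)
tin [ 0.572 -0.076  0.018]
spool [ 0.591 -0.246  0.04 ]
plane [ 0.513 -0.343  0.025]
[[ 0.00580238 -0.99981257 -0.01847067]
 [-0.99147708 -0.00334797 -0.13023819]
 [ 0.13015194  0.01906894 -0.99131067]] [-0.20951737  0.51012491  0.85880914]
```

```bash
cat > go.py <<'E'
# usage: go.py casex casey z [pitchdeg]: remaining total tool shift and turn (units of move_arm) to the target
import sys
from h import *
from scipy.spatial.transform import Rotation as R
th=np.radians(50.45); ey=np.array([np.cos(th),np.sin(th),0]); ex=np.array([np.sin(th),-np.cos(th),0])
C=np.array([.4574,-.2332,0])
s=monitor.state(); p=s['tcp_pos']; Rt=R.from_rotvec(s['orientation'])
print('t',s['time'],'case xyz',(p-C)@ex,(p-C)@ey,p[2],'F',s['wrist_force'].round(2),'gap',s['finger_gap'])
a=[float(x) for x in sys.argv[1:]]
if len(a)>=3:
    t=C+a[0]*ex+a[1]*ey+np.array([0,0,a[2]])
    D=R.from_matrix(np.array([-ex,ey,[0,0,-1]]).T)*R.from_rotvec([0,np.radians(a[3]) if len(a)>3 else 0,0])
    print('shift',(Rt.inv().apply(t-p)/.1).round(4),'turn',((Rt.inv()*D).as_rotvec()/(2*np.pi)).round(4))
E
python3 go.py 0.042 0.102 0.15
```

```text
t 0.1 case xyz -0.7047988230607951 0.37208356369711587 0.25279962645542425 F [ 0.44  0.06 -1.38] gap 0.08567209791454265
shift [-5.835  -5.3858  1.0332] turn [-0.0002  0.      0.0634]
```

Emit:
move_arm:
  steps:
    - [-0.365,-0.336,0.06,0,0,0,-1]
    - [-0.365,-0.336,0.06,0,0,0,-1]
    - [-0.365,-0.336,0.06,0,0,0,-1]
    - [-0.365,-0.336,0.06,0,0,0,-1]
    - [-0.365,-0.336,0.06,0,0,0,-1]
    - [-0.365,-0.336,0.06,0,0,0,-1]
    - [-0.365,-0.336,0.06,0,0,0,-1]
    - [-0.365,-0.336,0.06,0,0,0,-1]
    - [-0.365,-0.336,0.06,0,0,0,-1]
    - [-0.365,-0.336,0.06,0,0,0,-1]
    - [-0.365,-0.336,0.06,0,0,0,-1]
    - [-0.365,-0.336,0.06,0,0,0,-1]
    - [-0.365,-0.336,0.06,0,0,0,-1]
    - [-0.365,-0.336,0.06,0,0,0,-1]
    - [-0.365,-0.336,0.06,0,0,0,-1]
    - [-0.365,-0.336,0.06,0,0,0,-1]
    - [0,0,0,0,0,0.021,-1]
    - [0,0,0,0,0,0.021,-1]
    - [0,0,0,0,0,0.021,-1]
    - [0,0,0,0,0,0,-1]

```text
time: 2.6
tcp_pos: [0.5554, -0.18, 0.157]
orientation: [-1.058, -2.957, -0.0]
wrist_force: [-0.4, 0.3, 0.6]
finger_gap: -0.0
gripper_force: 0.0
```

```bash
python3 go.py 0.042 0.102 0.09
```

```text
t 2.6 case xyz 0.04172903972606506 0.10344296965284078 0.15696897620014427 F [-0.43  0.29  0.61] gap -2.5877067699906082e-05
shift [-0.0031 -0.0143  0.6697] turn [-0.     -0.0001  0.0006]
```

Emit:
move_arm:
  steps:
    - [0,-0.014,0.35,0,0,0,-1]
    - [0,0,0.3,0,0,0,-1]
    - [0,0,0,0,0,0,-1]
    - [0,0,0.04,0,0,0,-1]
    - [0,0,0.03,0,0,0,-1]
    - [0,0,0.02,0,0,0,-1]
    - [0,0,0,0,0,0,-1]

```text
time: 3.48
tcp_pos: [0.5549, -0.1812, 0.0835]
orientation: [1.059, 2.958, -0.0]
wrist_force: [0.3, 0.2, 0.2]
finger_gap: -0.0
gripper_force: 0.0
```

Emit:
move_arm:
  steps:
    - [0,0,0.015,0,0,0,-1]
    - [0,0,0.015,0,0,0,-1]
    - [0,0,0,0,0,0,-1]

```text
time: 3.85
tcp_pos: [0.5552, -0.1813, 0.0824]
orientation: [1.058, 2.956, -0.0]
wrist_force: [-5.5, 3.2, 21.6]
finger_gap: -0.0
gripper_force: 10.9
```

Lid 1 is firm: 21 N for under 1 mm. Next I try lid 2.

Emit:
move_arm:
  steps:
    - [0,0,-0.25,0,0,0,-1]
    - [0,-0.34,0,0,0,0,-1]
    - [0,-0.34,0,0,0,0,-1]
    - [0,0,0,0,0,0,-1]
    - [0,0,0.2,0,0,0,-1]
    - [0,0,0.02,0,0,0,-1]
    - [0,0,0.015,0,0,0,-1]
    - [0,0,0.015,0,0,0,-1]
    - [0,0,0,0,0,0,-1]

```text
time: 4.97
tcp_pos: [0.5116, -0.2332, 0.0824]
orientation: [1.058, 2.958, -0.0]
wrist_force: [-7.8, 3.8, 20.5]
finger_gap: 0.0004
gripper_force: 10.6
```

```bash
python3 go.py 0.042 0.034 0.08
```

```text
t 4.975 case xyz 0.041816403988600495 0.03453917756390312 0.0824065649437605 F [-7.78  3.82 20.47] gap 0.0004392212733474248
shift [-0.0018 -0.0054  0.0241] turn [-0.      0.      0.0005]
```

Lid 2 is firm too. On to lid 3.

Emit:
move_arm:
  steps:
    - [0,0,-0.25,0,0,0,-1]
    - [0,-0.34,0,0,0,0,-1]
    - [0,-0.34,0,0,0,0,-1]
    - [0,0,0,0,0,0,-1]
    - [0,0,0.2,0,0,0,-1]
    - [0,0,0.02,0,0,0,-1]
    - [0,0,0.015,0,0,0,-1]
    - [0,0,0.015,0,0,0,-1]
    - [0,0,0,0,0,0,-1]

```text
time: 6.1
tcp_pos: [0.4687, -0.2854, 0.0824]
orientation: [1.058, 2.958, 0.001]
wrist_force: [-6.6, 6.3, 21.5]
finger_gap: -0.0002
gripper_force: 10.6
```

```bash
python3 go.py 0.042 -0.034 0.08
```

```text
t 6.1 case xyz 0.04195104201647778 -0.03305546143321681 0.08239191543060495 F [-6.61  6.28 21.48] gap -0.00020184505580587487
shift [-0.0005 -0.0095  0.0239] turn [0.0001 0.     0.0006]
```

Lid 3 is firm, so it should be lid 4.

Emit:
move_arm:
  steps:
    - [0,0,-0.25,0,0,0,-1]
    - [0,-0.345,0,0,0,0,-1]
    - [0,-0.345,0,0,0,0,-1]
    - [0,0,0,0,0,0,-1]
    - [0,0,0.2,0,0,0,-1]
    - [0,0,0.02,0,0,0,-1]
    - [0,0,0.015,0,0,0,-1]
    - [0,0,0.015,0,0,0,-1]
    - [0,0,0,0,0,0,-1]

```text
time: 7.22
tcp_pos: [0.4252, -0.3395, 0.0807]
orientation: [1.058, 2.957, -0.0]
wrist_force: [0.8, 0.0, 1.5]
finger_gap: 0.0001
gripper_force: 0.9
```

```bash
python3 go.py 0.042 -0.102 0.072
```

```text
t 7.225 case xyz 0.04286724547059392 -0.10252388400531541 0.08069016758478978 F [0.75 0.01 1.5 ] gap 8.181663894478082e-05
shift [0.0087 0.0052 0.0869] turn [0.     0.0001 0.0005]
```

Lid 4 gives. I'll press it deeper.

Emit:
move_arm:
  steps:
    - [0.01,0,0.02,0,0,0,-1]
    - [0,0,0.02,0,0,0,-1]
    - [0,0,0.02,0,0,0,-1]
    - [0,0,0.02,0,0,0,-1]
    - [0,0,0.02,0,0,0,-1]
    - [0,0,0,0,0,0,-1]

```text
time: 7.98
tcp_pos: [0.4233, -0.3387, 0.0698]
orientation: [-1.059, -2.956, -0.0]
wrist_force: [0.1, -0.3, 1.2]
finger_gap: -0.0
gripper_force: 0.3
```

```bash
python3 - <<'E'
from h import *
im,W=cloud('side'); np.save('side1.npy',W)
cv2.imwrite('pics/side1.png',cv2.resize(im[120:290,130:340],None,fx=3,fy=3))
E
python3 go.py -0.09 -0.102 0.15
```

```text
t 8.025 case xyz 0.04087630137259212 -0.1030726742484194 0.06988761040830979 F [ 0.57 -0.43  0.01] gap 4.2763793402849276e-05
shift [ 1.3098  0.0136 -0.7994] turn [-0.0001 -0.0002  0.0004]
```

View pics/side1.png

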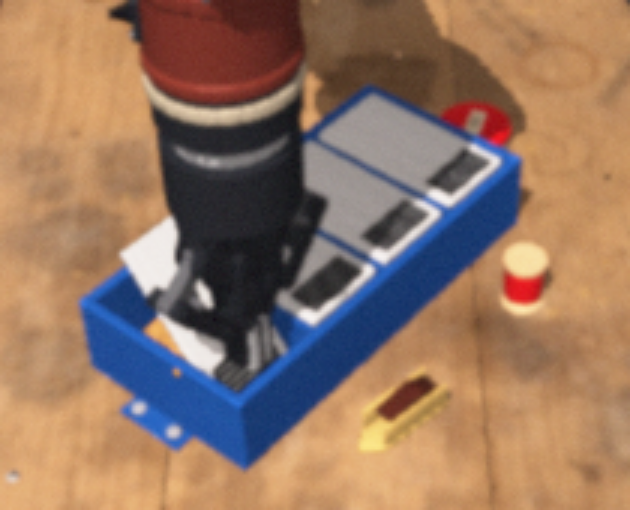

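Lid 4 stands well tipped, its raised end at about (150,240) in the crop. I retreat upward and behind it, then measure the tilt.

Emit:
move_arm:
  steps:
    - [0,0,-0.5,0,0,0,-1]
    - [0,0,-0.5,0,0,0,-1]
    - [0.4,0.01,0,0,0,0,-1]
    - [0.4,0,0,0,0,0,-1]
    - [0.4,0,0,0,0,0,-1]
    - [0.4,0,0,0,0,0,-1]
    - [0,0,0,0,0,0,-1]
    - [0,0,0,0,0,0,-1]

```text
time: 9.02
tcp_pos: [0.3012, -0.2371, 0.1705]
orientation: [1.059, 2.957, -0.001]
wrist_force: [1.2, -0.7, 0.8]
finger_gap: 0.0001
gripper_force: 0.0
```

```bash
python3 go.py -0.09 -0.102 0.1; cat > tilt.py <<'E'
from h import *
th=np.radians(50.45); ey=np.array([np.cos(th),np.sin(th),0]); ex=np.array([np.sin(th),-np.cos(th),0]); C=np.array([.4574,-.2332,0])
for n in('side','top'):
    im,W=cloud(n); Q=W-C; x=Q@ex; y=Q@ey; z=W[...,2]; h=cv2.cvtColor(im,cv2.COLOR_BGR2HSV)
    m=(abs(y+.102)<.024)&(abs(x+0.01)<.075)&(z>.063)&(z<.14)&(h[...,1]<60)
    if m.sum()>20:
        a=np.polyfit(x[m],z[m],1); print(n,m.sum(),'slope angle',np.arctan(-a[0]),'x',np.percentile(x[m],[2,98]),'z',np.percentile(z[m],[2,98]), 'ang from top', np.arctan2(np.percentile(z[m],98)-.057,.0185-x[m][z[m]>=np.percentile(z[m],95)].mean()))
    else: print(n,m.sum())
E
python3 tilt.py
```

```text
t 9.025 case xyz -0.1179548237901822 -0.10247555450493778 0.17048240362740172 F [ 1.24 -0.7   0.82] gap 6.067385609158574e-05
shift [-0.279   0.0043  0.705 ] turn [-0.0001  0.0001  0.0004]
side 932 slope angle 0.8874643162886774 x [-0.02362883  0.0192763 ] z [0.06419621 0.11672729] ang from top 0.9658215024153421
top 571 slope angle 0.8839173082312592 x [-0.02822496  0.01644116] z [0.06426432 0.11759514] ang from top 0.9430891824057526
```

Tilt is 0.89 rad by both cameras. I come down to tip height 95 mm behind the lid, then push towards case +x.

Emit:
move_arm:
  steps:
    - [0,0,0.27,0,0,0,-1]
    - [0,0,0.27,0,0,0,-1]
    - [-0.3,0,0,0,0,0,-1]
    - [-0.3,0,0,0,0,0,-1]
    - [0,0,0,0,0,0,-1]
    - [-0.07,0,0,0,0,0,-1]
    - [-0.07,0,0,0,0,0,-1]
    - [-0.07,0,0,0,0,0,-1]
    - [-0.07,0,0,0,0,0,-1]
    - [-0.07,0,0,0,0,0,-1]
    - [-0.07,0,0,0,0,0,-1]
    - [0,0,0,0,0,0,-1]

```text
time: 10.62
tcp_pos: [0.3802, -0.3018, 0.1163]
orientation: [1.059, 2.957, -0.0]
wrist_force: [0.3, -0.0, -0.5]
finger_gap: -0.0001
gripper_force: 0.0
```

```bash
python3 go.py 0.002 -0.102 0.117; python3 tilt.py
```

```text
t 10.625 case xyz -0.015790508924167293 -0.10204933585072376 0.11630483912040684 F [ 0.34 -0.04 -0.48] gap -0.00012773820573024308
shift [-0.1779  0.     -0.0068] turn [-0.      0.0001  0.0004]
side 917 slope angle 1.1500174366020948 x [-0.00983666  0.02209546] z [0.06484754 0.13551637] ang from top 1.2809039727158116
top 0
```

Emit:
move_arm:
  steps:
    - [-0.05,0,0,0,0,0,-1]
    - [-0.05,0,0,0,0,0,-1]
    - [-0.05,0,0,0,0,0,-1]
    - [-0.04,0,0,0,0,0,-1]
    - [0,0,0,0,0,0,-1]
    - [0,0,0,0,0,0,-1]

```text
time: 11.48
tcp_pos: [0.3944, -0.3134, 0.1163]
orientation: [-1.059, -2.958, -0.0]
wrist_force: [-0.4, 0.7, 0.6]
finger_gap: 0.0001
gripper_force: 0.0
```

```bash
python3 go.py -0.12 -0.102 0.117; python3 tilt.py
```

```text
t 11.475 case xyz 0.0024304358264400122 -0.10195402600881302 0.11626186805213981 F [-0.39  0.69  0.56] gap 0.00014983300164397037
shift [ 1.2243  0.0028 -0.0073] turn [-0.     -0.      0.0004]
side 748 slope angle 1.261701585142822 x [0.0090112  0.02435959] z [0.06449215 0.13813663] ang from top 1.518701638564672
top 0
```

Now I back off and up, then check.

Emit:
move_arm:
  steps:
    - [0.2,0,0,0,0,0,-1]
    - [0.3,0,0,0,0,0,-1]
    - [0.3,0,-0.2,0,0,0,-1]
    - [0.3,0,-0.3,0,0,0,-1]
    - [0.3,0,-0.3,0,0,0,-1]
    - [0,0,0,0,0,0,-1]
    - [0,0,0,0,0,0,-1]

```text
time: 12.45
tcp_pos: [0.2866, -0.225, 0.1963]
orientation: [1.059, 2.957, -0.001]
wrist_force: [-0.1, -0.9, 0.1]
finger_gap: 0.0003
gripper_force: 0.0
```

```bash
python3 tilt.py; python3 - <<'E'
from h import *
im,_=vision.snapshot('side'); cv2.imwrite('pics/side2.png',cv2.resize(im[120:290,130:340],None,fx=3,fy=3))
E
```

```text
side 672 slope angle 1.4669133735836402 x [0.01684456 0.02440952] z [0.06451786 0.13261913] ang from top 1.5842192009846563
top 124 slope angle -1.178774810148933 x [0.01267615 0.01905904] z [0.07021303 0.13481308] ang from top 1.5385522475699964
```

View pics/side2.png

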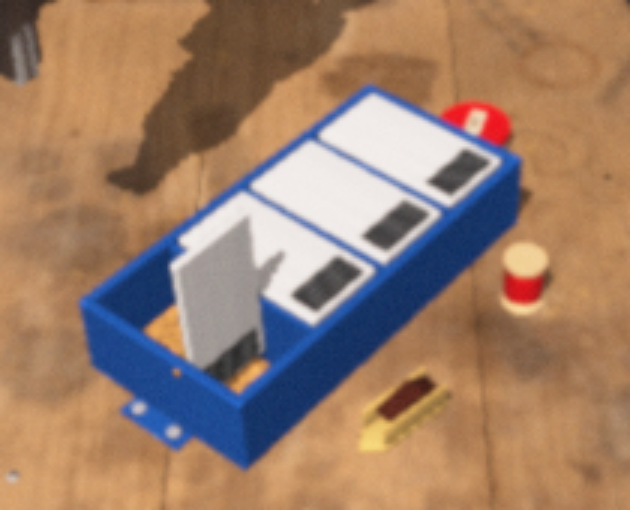

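Lid 4 stands upright in the crop, from (215,220) to (225,370), at about 1.53 rad. The other lids are shut, the bystanders haven't moved and the arm is clear.

```bash
python3 -c "
from station import close_job
print(close_job())"
```

```text
the job is handed in; nothing more can be done
None
```

Lid 4 (far right) was the one that tipped; it now stands open at about 1.5 rad, the other three lids are shut, the bystanders look undisturbed, and the job is handed in (no verdict was returned).

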